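Make up two bench-stop kits

TASK

Make up the two kits on their boards. The square board with three compartments gets the white bar lying lengthwise in its long compartment, and the black star knob and the short bolt, one in each of its two small compartments; the slim board with two compartments gets the pale pine block lying lengthwise in its larger compartment and the long bolt in its smaller one. Set everything near the middle of its compartment and clear of the strips, bolts and knob still standing on their heads, and leave the plywood square and the dark offcut where they lie.

Things in the scene. Friction and masses are not known exactly. Their poses are not given: they have to be found in the camera images.
- square_board: Square kit board, fixed while you work: plywood 132 mm along its x by 130 mm along its y, upper face 6 mm above its origin, which is the centre of its underside. Dark strips 4 mm wide standing 3 mm above the face form three compartments: a long one, 124 mm along x by 58 mm along y, centred at (0, -32 mm), and two small ones, 60 x 60 mm, centred at (-32, 31 mm) and (32, 31 mm) in the board's x, y. Fingertips kept 4 mm above the face pass over the strips.
- slim_board: Slim kit board, fixed while you work: plywood 168 mm along its x by 72 mm along its y, upper face 6 mm above its origin, which is the centre of its underside. Dark strips 4 mm wide standing 3 mm above the face form two compartments: the larger, 100 mm along x by 64 mm along y, centred at (-30 mm, 0), and the smaller, 56 mm along x by 64 mm along y, centred at (52 mm, 0).
- white_bar_c (a point): White square bar, 28 mm wide (its x), 100 mm long (its y), 28 mm high, lying on the bench; this point is its centre, half-way up. Grasp across the 28 mm width.
- pine_block_c (a point): Pale pine block, 40 mm wide (its x), 75 mm long (its y), 20 mm high, lying on the bench; this point is its centre, half-way up. Grasp across the 40 mm width.
- long_bolt_c (a point): The longer of two grey steel bolts, standing on its hexagon head: 50 mm high overall, head 21 mm wide and 8 mm high, round shank 11.6 mm in diameter pointing up; this point is on its axis to within 1 mm, 25 mm above its foot. Grasp the shank.
- short_bolt_c (a point): The shorter of two grey steel bolts, standing on its hexagon head: 38 mm high overall, head 21 mm wide and 8 mm high, round shank 11.6 mm in diameter pointing up; this point is on its axis to within 1 mm, 19 mm above its foot. Grasp the shank.
- star_knob_c (a point): Black five-lobed clamping knob standing on its head: head about 44 mm across and 13 mm high with a boss 20 mm in diameter up to 16 mm, then a grey round stem 8 mm in diameter up to 38 mm; this point is 19 mm above its foot and the stem's axis lies 1 mm from it, towards its +y. Grasp the stem above the boss.
- ply_square_c (a point): Square of layered plywood, 50 x 50 x 18 mm, left-over stock that belongs to no kit; this point is its centre, half-way up.
- dark_offcut_c (a point): Dark weathered offcut, 45 mm (its x) by 95 mm (its y) by 22 mm high, left-over stock that belongs to no kit; this point is its centre, half-way up.
Not all that is in view belongs to the job. What is shaped like the part that bears short_bolt_c but green is not meant.

How it is judged:
By the outcome, as a careful person would: the job done as asked, in the order asked, and still so for the second after the job is handed in, with the robot touching nothing.
It also fails if it takes over 106 s, if anything falls off the work surface, if the arm or the gripper's body presses on something with over 40 N, if the wrist force passes 120 N, or if a joint passes its speed limit or range.

ROBOT

A 6-joint arm with a two-finger parallel gripper is mounted at the origin on a cart in front of the work surface, level with it; the furniture and walls round the work are solid. World frame = base frame: x ahead of the robot, y to its left, z up, the work surface at z = 0. Lengths are in m, angles in rad, forces in N, time in s.
With the tool pointing down it reaches from about 0.35 to 0.8 m from the base axis. Payload 7.3 kg.
Tool frame: the origin (TCP) lies between the finger pads; the fingertips stand 25 mm ahead of it and the grasp point (between the pads) lies 6 mm ahead of it (r.tip_extent is the distance from the TCP to the fingertips, in m); z points along the fingers, y is the line along which they close (so a half turn about z gives the same grasp; the last joint's range is limited). The gripper opens to 85 mm and grips with 20 to 120 N. Pads are 22 mm wide; open, the fingers measure 114 mm over their backs; the gripper's body (76 mm by 85 mm) begins 54 mm behind the grasp point. The pads swing forward as they close: fully open they stand 13 mm farther back than shut.
Start: joints at [1.067, 0.342, 1.524, -0, 1.275, -0.146], TCP at [0.184, 0.492, 0.256] pointing down, gripper open.
Joint ranges: [-2.53, 2.53], [-0.77, 2.02], [0.04, 2.7], [-1, 4.14], [0.28, 2.66], [-3.11, 3.11]. Speed limits (rad/s): [2.57, 2.57, 3.14, 3.14, 3.14, 3.14].

INTERFACE

Orientations are given as a unit quaternion [x, y, z, w].
In Python, from workcell import r, command_gripper, optics gives the robot as it stands. The module is installed in compiled form; this text tells all that it offers. Calls block until the motion is done:
- r.reach(position, orientation): joint-space move of the TCP to a pose.
- r.move_straight(position, orientation=None, speed=0.15, max_force=None): straight line of the TCP; orientation=None keeps the orientation; speed is the mean speed in m/s. With max_force (N) it stops when the force on the tool has changed by that much, and returns True; else False.
- r.movej(angles): joint-space move.
- command_gripper(opening, force=None): finger opening in m; force is the grip in N (None keeps the last); returns when the fingers have stopped.
- r.hold(seconds).
- r.solve_ik(position, orientation): joint angles nearest the present ones, or None.
- r.read_state(): the state.
- optics.get_image(name): name is "scene" or "top"; returns (picture, depth): 400x640x3 uint8, red, green, blue; 400x640 float32, m along the optical axis (not along the pixel's ray), 0 where there is no reading.
- optics.camera_model(name): a dict with "K" (3x3 intrinsics, pixels), "R" (3x3) and "t" (3): a world point X has camera coordinates R X + t. Camera axes: x right, y down, z forward; pixel columns grow to the right and rows downward; lengths in m; the calibration is good to about 2 mm. A picture is of the moment at which its call begins. camera_model takes no time and is no camera call.
A pose or a line that the arm cannot do raises r.PlanningError and nothing moves.
- r.finish_job(): hands the job in; it is judged then, once.
The state is a dict: "time_s": time; "joint_positions": joint angles; "dq": joint speeds; "tau": joint torques, N m; "eef_pos": TCP position; "eef_rot": TCP orientation; "contact_force": force on the tool from outside, world axes, zero at the start; "torque": the same for the moment, N m; "grip_width": finger opening in m; "grip_force": force on a finger pad.
Only numpy, scipy, OpenCV 4.12 (cv2) and the standard library are available. Lean on these libraries where they do the work, as an engineer would, in place of code of your own. Each camera call takes 0.05 s, during which the arm holds its last target. There are 200 camera calls.

## Working session

There is one attempt and no reset: what is moved stays moved. The work goes in short steps, each a Python script; the robot and the scene stay as the last script left them, time stands still between calls to the robot, and variables do not carry over. Pictures are saved under pics/ and viewed, at most 14 in all, crops included, and the job is handed in when it is done.

```bash
mkdir -p pics && python3 - <<'E'
from workcell import r,optics
import cv2,numpy as np
for n in("top","scene"):
    p,d=optics.get_image(n); cv2.imwrite(f"pics/{n}0.png",p[:,:,::-1]); np.savez(f"{n}0.npz",p=p,d=d,**optics.camera_model(n))
    m=optics.camera_model(n); print(n,m["K"].tolist(),(-m["R"].T@m["t"]).round(3),m["R"].round(2).tolist())
s=r.read_state();print(s["time_s"],s["eef_pos"],s["eef_rot"],r.tip_extent)
E
```

```text
top [[387.6468517406372, 0.0, 315.94124393017296], [0.0, 387.6468517406372, 200.54262625967587], [0.0, 0.0, 1.0]] [0.378 0.129 0.921] [[-0.01, -1.0, 0.03], [-0.98, 0.0, -0.18], [0.18, -0.03, -0.98]]
scene [[455.24934420743506, 0.0, 317.4597136949934], [0.0, 455.24934420743506, 197.48202235444708], [0.0, 0.0, 1.0]] [ 0.173 -0.42   0.624] [[0.84, -0.54, 0.0], [-0.35, -0.55, -0.76], [0.41, 0.63, -0.65]]
0.1 [0.18369722 0.49147993 0.25570253] [ 1.77942759e-01  9.84040609e-01 -6.42056677e-04 -2.06437601e-04] 0.025
```

View pics/top0.png

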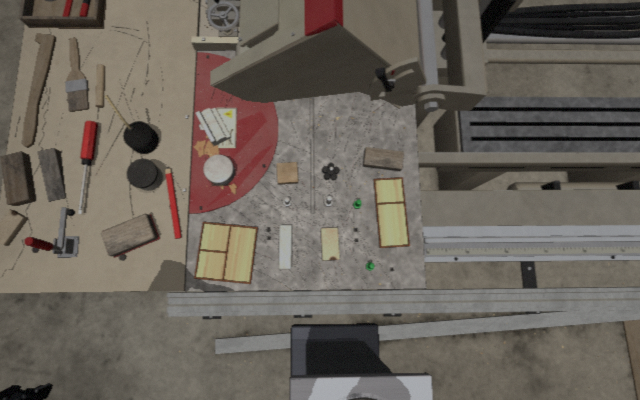

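View pics/scene0.png

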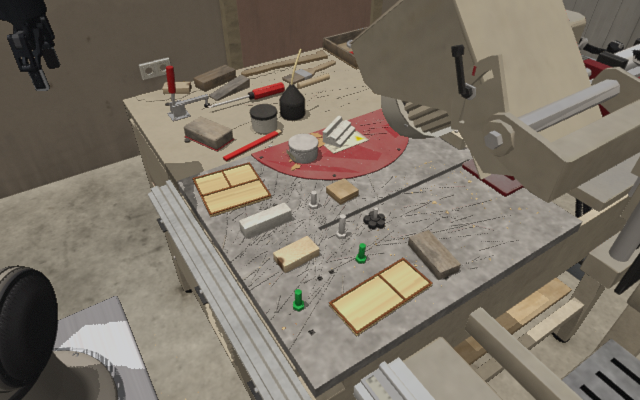

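```bash
python3 - <<'E'
import cv2,numpy as np
a=cv2.imread("pics/top0.png")[140:290,188:420]; cv2.imwrite("pics/c1.png",cv2.resize(a,None,fx=3.4,fy=3.4,interpolation=cv2.INTER_CUBIC))
a=cv2.imread("pics/scene0.png")[155:340,180:470]; cv2.imwrite("pics/c2.png",cv2.resize(a,None,fx=2.7,fy=2.7,interpolation=cv2.INTER_CUBIC))
z=np.load("top0.npz");d=z["d"];K,R,t=z["K"],z["R"],z["t"]
v,u=np.mgrid[:400,:640]
P=(np.stack([(u-K[0,2])/K[0,0]*d,(v-K[1,2])/K[1,1]*d,d],-1)-t)@R
# objects above 5 mm in the work area
m=((P[...,2]>.011)&(P[...,2]<.09)&(d>0)).astype(np.uint8)
m[:150]=0;m[285:]=0;m[:,:188]=0;m[:,425:]=0
n,l,s,c=cv2.connectedComponentsWithStats(m)
for i in range(1,n):
    if s[i,4]>3:
        q=P[l==i]; print(i,c[i].round(0),s[i,4],"ctr",q.mean(0).round(3),"zmax",q[:,2].max().round(3))
for uv in [(300,270),(270,200),(345,215),(400,160)]: print(uv,P[uv[1],uv[0]].round(4))
E
```

```text
1 [383. 159.] 698 ctr [ 0.648 -0.067  0.021] zmax 0.026
2 [218. 170.] 761 ctr [0.615 0.325 0.041] zmax 0.049
3 [286. 172.] 430 ctr [0.615 0.168 0.018] zmax 0.022
4 [330. 171.] 172 ctr [0.619 0.063 0.016] zmax 0.041
11 [286. 200.] 34 ctr [0.544 0.168 0.032] zmax 0.041
12 [328. 200.] 38 ctr [0.544 0.071 0.04 ] zmax 0.053
14 [357. 202.] 30 ctr [0.538 0.001 0.033] zmax 0.041
33 [284. 247.] 535 ctr [0.437 0.172 0.028] zmax 0.033
37 [329. 244.] 554 ctr [0.444 0.068 0.02 ] zmax 0.024
45 [200. 235.] 5 ctr [0.466 0.368 0.012] zmax 0.013
79 [370. 265.] 30 ctr [ 0.393 -0.024  0.034] zmax 0.04
92 [214. 280.] 6 ctr [0.365 0.332 0.012] zmax 0.013
98 [233. 281.] 4 ctr [0.361 0.289 0.012] zmax 0.012
(300, 270) [0.3845 0.1363 0.0026]
(270, 200) [ 5.513e-01  2.081e-01 -1.000e-04]
(345, 215) [0.5136 0.0278 0.0012]
(400, 160) [ 0.6449 -0.1073  0.0207]
```

View pics/c1.png

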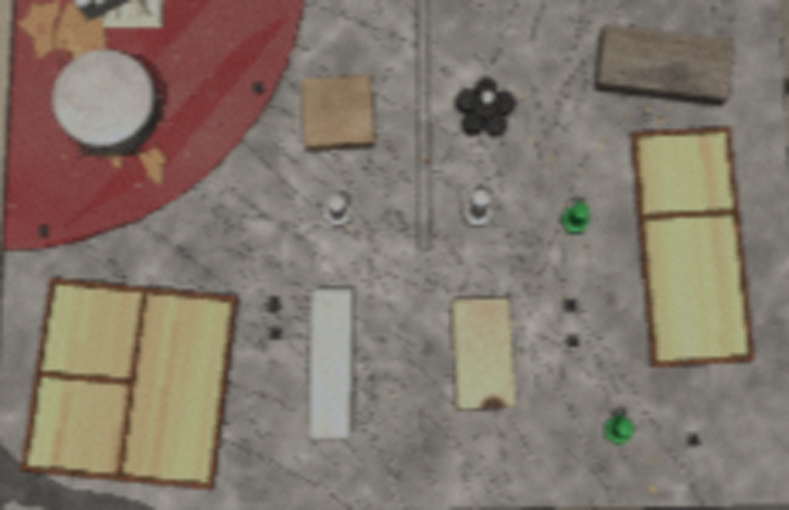

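View pics/c2.png

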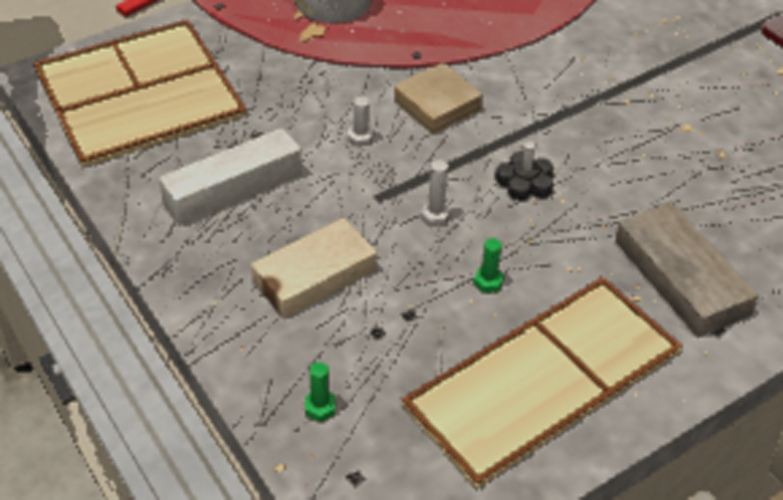

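```bash
cat > vis.py <<'E'
import cv2,numpy as np
def cloud(d,K,R,t):
    v,u=np.mgrid[:400,:640]
    return (np.stack([(u-K[0,2])/K[0,0]*d,(v-K[1,2])/K[1,1]*d,d],-1)-t)@R
X0,Y0,S=.33,-.15,2000.   # ortho image: row=(x-X0)*S, col=(y-Y0)*S
def ortho(p,K,R,t,h):
    A=np.array([[0,1/S,X0],[1/S,0,Y0],[0,0,h],[0,0,1]]) [:, :]
    A=np.array([[0,1/S,X0],[1/S,0,Y0],[0,0,h]])
    H=K@(R@A+np.outer(t,[0,0,1]))
    return cv2.warpPerspective(p,H,(1100,800),flags=cv2.INTER_LINEAR|cv2.WARP_INVERSE_MAP)
def rects(mask,amin):
    cs,_=cv2.findContours(cv2.morphologyEx(mask,cv2.MORPH_CLOSE,np.ones((9,9))),cv2.RETR_EXTERNAL,cv2.CHAIN_APPROX_NONE)
    for c in cs:
        if cv2.contourArea(c)>amin:
            b=cv2.boxPoints(cv2.minAreaRect(c))/S; w=b[:,::-1]+[X0,Y0]
            ctr=w.mean(0); e=[w[1]-w[0],w[2]-w[1]]; e.sort(key=lambda q:-abs(q[0])); e0=e[0]*np.sign(e[0][0])
            yield ctr,np.linalg.norm(e[0]),np.linalg.norm(e[1]),np.arctan2(e0[1],e0[0])
E
python3 - <<'E'
import cv2,numpy as np
from vis import *
z=np.load("top0.npz");p,d,K,R,t=[z[k] for k in("p","d","K","R","t")]
def show(n,m,a):
    for c,l,w,y in rects(m,a):
        print(n,c.round(4),"lx %.4f ly %.4f yaw %.3f"%(l,w,y))
hsv=lambda im:cv2.cvtColor(im,cv2.COLOR_RGB2HSV)
o=ortho(p,K,R,t,.009);h=hsv(o);m=((h[...,1]>75)&(h[...,0]<32)).astype(np.uint8)*255;show("board",m,20000)
o=ortho(p,K,R,t,.020);h=hsv(o);m=((h[...,1]>50)&(h[...,0]<32)&(h[...,2]>120)).astype(np.uint8)*255;show("pine",m,8000)
o=ortho(p,K,R,t,.028);h=hsv(o);m=((h[...,1]<30)&(h[...,2]>150)).astype(np.uint8)*255;show("white",m,6000)
print("bar px",p[247,284],p[247,300])
# bolt / knob tops
P=cloud(d,K,R,t)
for n,(u,v,hh) in dict(short=(287,201,.038),long=(328,200,.05),knob=(331,169,.038)).items():
    q=P[v-9:v+10,u-9:u+10].reshape(-1,3); g=q[q[:,2]>hh-.006]; print(n,len(g),g.mean(0).round(4))
# obstacles: scan both cameras, max height per x-y cell
H={}
for nm in("top","scene"):
    z=np.load(nm+"0.npz");Q=cloud(z["d"],z["K"],z["R"],z["t"])[z["d"]>0]
    Q=Q[(Q[:,2]>.06)&(Q[:,2]<.6)&(Q[:,0]>.25)&(Q[:,0]<.8)&(Q[:,1]>-.35)&(Q[:,1]<.5)]
    for x in np.arange(.25,.8,.05):
        s=Q[(Q[:,0]>=x)&(Q[:,0]<x+.05)]
        if len(s)>20: print(nm,"x%.2f n%d y %.2f..%.2f z %.2f..%.2f"%(x,len(s),*np.percentile(s[:,1],[1,99]),*np.percentile(s[:,2],[1,99])))
z=np.load("top0.npz")
for u,v in[(300,297),(300,305),(240,300),(380,300)]: print(P[v,u].round(3))
cv2.imwrite("ortho.png",ortho(p,K,R,t,.009)[::-1,::-1,::-1])
E
```

```text
board [0.6243 0.2952] lx 0.2105 ly 0.2085 yaw 0.000
board [ 0.52  -0.082] lx 0.1681 ly 0.0723 yaw 0.051
board [0.4272 0.3077] lx 0.1325 ly 0.1310 yaw -0.108
pine [0.6161 0.1672] lx 0.0489 ly 0.0502 yaw 0.072
pine [0.6243 0.2912] lx 0.2105 ly 0.2045 yaw 0.000
pine [ 0.5166 -0.0804] lx 0.1637 ly 0.0655 yaw 0.051
pine [0.4246 0.3059] lx 0.1277 ly 0.1227 yaw -0.108
white [0.7032 0.3237] lx 0.0525 ly 0.0615 yaw 0.000
white [0.6233 0.33  ] lx 0.0645 ly 0.0640 yaw 0.000
white [0.4377 0.1711] lx 0.0984 ly 0.0256 yaw -0.014
bar px [169 171 164] [146 141 135]
short 24 [0.5387 0.1661 0.0749]
long 22 [0.5383 0.0726 0.0896]
knob 11 [0.6196 0.063  0.0366]
top x0.65 n1810 y -0.20..0.01 z 0.22..0.36
top x0.70 n14371 y -0.19..0.28 z 0.20..0.45
top x0.75 n4485 y -0.20..0.24 z 0.22..0.43
scene x0.65 n4986 y -0.20..0.00 z 0.22..0.36
scene x0.70 n16469 y -0.21..0.26 z 0.17..0.40
scene x0.75 n6154 y -0.21..0.21 z 0.10..0.40
[ 0.321  0.137 -0.039]
[ 0.303  0.137 -0.031]
[ 0.316  0.28  -0.039]
[ 0.311 -0.056 -0.039]
```

```bash
python3 - <<'E'
import cv2,numpy as np
from vis import *
T=dict(short=(.544,.167,.038),long=(.544,.071,.05),knob=(.6196,.063,.038),pine=(.443,.068,.02),bar=(.4377,.1711,.028))
for nm in("top","scene"):
    z=np.load(nm+"0.npz");d=z["d"];Q=cloud(d,z["K"],z["R"],z["t"])[d>0]
    for n,(x,y,h) in T.items():
        b=.06 if n in("pine","bar") else .016
        q=Q[(abs(Q[:,0]-x)<b)&(abs(Q[:,1]-y)<min(b,.04))&(Q[:,2]>(h-.006 if b>.02 else .02))&(Q[:,2]<h+.012)]
        (cx,cy),(w,l),a=cv2.minAreaRect((q[:,:2]*1000).astype(np.float32))
        lo,hi=np.percentile(q,[3,97],axis=0)
        print(nm,n,len(q),"mean",q.mean(0).round(4),"mid",((lo+hi)/2).round(4),"ext",(hi-lo).round(3),"rect %.1f %.1f  %.1fx%.1f a%.1f"%(cx,cy,w,l,a))
from workcell import r
from scipy.spatial.transform import Rotation as Ro
for x,y,yaw in[(.44,.07,0),(.44,.17,0),(.62,.063,0),(.42,.275,-.1),(.49,-.08,.05),(.57,-.08,0),(.37,.34,0)]:
    for z in(.03,.15):
        for k in (0,np.pi):
            s=r.solve_ik([x,y,z],(Ro.from_euler('z',yaw+k)*Ro.from_quat([0,1,0,0])).as_quat().tolist()); print(x,y,z,k>0,None if s is None else np.round(s,2))
E
```

```text
top short 29 mean [0.5448 0.1678 0.0356] mid [0.5455 0.168  0.0309] ext [0.011 0.009 0.02 ] rect 545.6 168.1  9.7x11.9 a88.4
top long 35 mean [0.5441 0.0702 0.0425] mid [0.5451 0.07   0.0366] ext [0.011 0.01  0.032] rect 544.9 69.9  10.9x11.7 a89.3
top knob 16 mean [0.6189 0.0636 0.0335] mid [0.6193 0.0633 0.0319] ext [0.006 0.007 0.016] rect 619.4 63.4  6.1x7.3 a0.2
top pine 551 mean [0.4441 0.0679 0.0202] mid [0.4443 0.0681 0.0202] ext [0.071 0.038 0.006] rect 444.6 67.7  74.6x40.4 a2.9
top bar 533 mean [0.4372 0.1716 0.0282] mid [0.438  0.1715 0.0283] ext [0.093 0.025 0.006] rect 438.2 172.4  27.4x98.5 a90.0
scene short 58 mean [0.5437 0.1626 0.032 ] mid [0.5445 0.1631 0.0305] ext [0.01  0.01  0.019] rect 545.2 163.7  12.0x11.7 a4.6
scene long 98 mean [0.5432 0.0643 0.0389] mid [0.5443 0.0657 0.0365] ext [0.011 0.01  0.031] rect 544.8 65.1  13.5x12.6 a14.0
scene knob 37 mean [0.6183 0.0587 0.032 ] mid [0.6185 0.0597 0.0303] ext [0.007 0.008 0.02 ] rect 618.9 60.1  9.0x7.1 a76.8
scene pine 784 mean [0.4418 0.0618 0.0203] mid [0.4427 0.0631 0.019 ] ext [0.072 0.038 0.008] rect 443.6
[... 1101 characters left out ...]
8 0.03 False [-0.32  0.6   1.85 -0.    0.69 -1.94]
0.49 -0.08 0.03 True [-0.32  0.6   1.85 -0.    0.69  1.2 ]
0.49 -0.08 0.15 False [-0.32  0.41  1.75 -0.    0.98 -1.94]
0.49 -0.08 0.15 True [-0.32  0.41  1.75 -0.    0.98  1.2 ]
0.57 -0.08 0.03 False [-0.27  0.7   1.63 -0.    0.82 -1.84]
0.57 -0.08 0.03 True [-0.27  0.7   1.63 -0.    0.82  1.3 ]
0.57 -0.08 0.15 False [-0.27  0.53  1.53 -0.    1.08 -1.84]
0.57 -0.08 0.15 True [-0.27  0.53  1.53 -0.    1.08  1.3 ]
0.37 0.34 0.03 False [ 0.59  0.61  1.84 -0.    0.7  -0.98]
0.37 0.34 0.03 True [ 0.59  0.61  1.84 -0.    0.7   2.16]
0.37 0.34 0.15 False [ 0.59  0.42  1.74 -0.    0.99 -0.98]
0.37 0.34 0.15 True [ 0.59  0.42  1.74 -0.    0.99  2.16]
```

```bash
cat > arm.py <<'E'
from workcell import r,command_gripper,optics
from scipy.spatial.transform import Rotation as Ro
import numpy as np,cv2
def q(yaw): return (Ro.from_euler('z',yaw)*Ro.from_quat([0,1,0,0])).as_quat()
def pick(x,y,yaw,z,w,hov=.13,force=40):
    r.reach([x,y,hov],q(yaw)); command_gripper(w)
    if r.move_straight([x,y,z],q(yaw),speed=.12,max_force=15): print("TOUCH on pick")
    command_gripper(0.0,force); r.hold(.1); s=r.read_state()
    print("grip",round(s["grip_width"],4),round(s["grip_force"],1),s["eef_pos"].round(4) if hasattr(s["eef_pos"],'round') else s["eef_pos"])
    r.move_straight([x,y,hov],speed=.15); print("held",round(r.read_state()["grip_width"],4))
def place(x,y,yaw,z,w,hov=.13):
    r.reach([x,y,hov],q(yaw))
    if r.move_straight([x,y,z],q(yaw),speed=.1,max_force=12): print("TOUCH on place",r.read_state()["eef_pos"])
    r.hold(.15); command_gripper(w); r.hold(.1); r.move_straight([x,y,hov],speed=.2); print("t",r.read_state()["time_s"])
def board(b,dx,dy):
    cx,cy,a={'sq':(.4272,.3077,-.108),'sl':(.520,-.082,.051)}[b]
    return cx+np.cos(a)*dx-np.sin(a)*dy, cy+np.sin(a)*dx+np.cos(a)*dy, a
def snap(n,name="top"):
    p,d=optics.get_image(name); m=optics.camera_model(name); np.savez(n+".npz",p=p,d=d,**m); cv2.imwrite(f"pics/{n}.png",p[:,:,::-1]); return p,d,m
E
python3 - <<'E'
from arm import *
off=np.array([-.0005,-.002])
pick(.4379+off[0],.1716+off[1],0,.030,.06)
x,y,a=board('sq',0,-.032); print(x,y)
place(x+off[0],y+off[1],a,.037,.05)
print(r.read_state()["time_s"])
r.reach([.5445-.0005,.167-.002,.13],q(0)); snap("top1"); snap("scene1","scene")
E
python3 - <<'E'
from vis import *
for nm in("top","scene"):
    z=np.load(nm+"1.npz");d=z["d"];Q=cloud(d,z["K"],z["R"],z["t"])[d>0]
    q=Q[(abs(Q[:,0]-.424)<.07)&(abs(Q[:,1]-.276)<.04)&(Q[:,2]>.027)&(Q[:,2]<.045)]
    print(nm,len(q),q.mean(0).round(4),cv2.minAreaRect((q[:,:2]*1000).astype(np.float32)))
E
```

```text
grip 0.0276 40.1 [0.4379 0.1697 0.0308]
held 0.0271
0.4237507145468798 0.27588644267198503
TOUCH on place [0.42271664 0.27282814 0.03667808]
t 6.9917
6.9917
top 44 [0.384  0.2884 0.0343] ((389.0445556640625, 287.2809143066406), (29.246742248535156, 11.468186378479004), 2.720794916152954)
scene 554 [0.4198 0.2684 0.0339] ((421.93475341796875, 271.4584655761719), (32.26655960083008, 100.05661010742188), 84.95695495605469)
```

```bash
python3 - <<'E'
from arm import *
off=np.array([-.0005,-.002])
pick(.619,.0615,0,.046,.035)
if r.read_state()["grip_width"]<.005: raise SystemExit("missed knob")
x,y,a=board('sq',-.032,.031)
place(x+off[0],y+off[1],a,.053,.03)
pick(.5447,.1657,0,.038,.035)
if r.read_state()["grip_width"]<.008: raise SystemExit("missed bolt")
x,y,a=board('sq',.032,.031)
place(x+off[0],y+off[1],a,.045,.03)
r.reach([.46,.09,.13],q(0)); snap("top2"); snap("scene2","scene")
b=cv2.resize(cv2.imread("pics/scene2.png")[140:300,170:400],None,fx=2.6,fy=2.6,interpolation=3); cv2.imwrite("pics/v2.png",b)
E
```

```text
grip 0.0058 39.4 [0.6196 0.0614 0.0468]
held 0.0056
TOUCH on place [0.39773219 0.33902653 0.05278391]
t 13.9333
grip 0.0104 39.1 [0.5453 0.1659 0.039 ]
held 0.0099
TOUCH on place [0.46142185 0.33197081 0.04501229]
t 19.9583
```

View pics/v2.png

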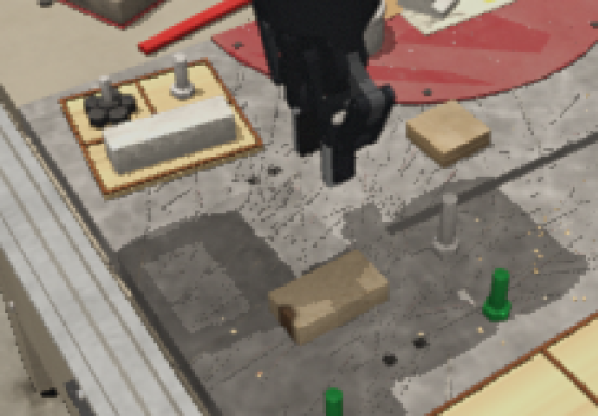

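View pics/top2.png

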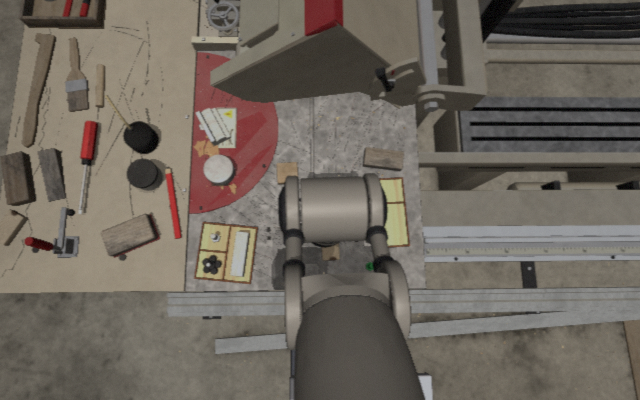

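```bash
python3 - <<'E'
from arm import *
off=np.array([-.0005,-.002])
pick(.4441,.0657,.05,.0295,.065)
if r.read_state()["grip_width"]<.03: raise SystemExit("missed pine")
x,y,a=board('sl',-.030,0)
place(x+off[0],y+off[1],a,.0365,.06)
pick(.5445,.0676,0,.045,.035)
if r.read_state()["grip_width"]<.008: raise SystemExit("missed bolt")
x,y,a=board('sl',.052,0)
place(x+off[0],y+off[1],a,.052,.03)
r.reach([.25,.45,.25],q(.5)); snap("top3"); snap("scene3","scene")
print(r.read_state()["time_s"])
cv2.imwrite("pics/v3.png",cv2.resize(cv2.imread("pics/top3.png")[140:290,188:420],None,fx=3.4,fy=3.4,interpolation=3))
cv2.imwrite("pics/w3.png",cv2.resize(cv2.imread("pics/scene3.png")[155:340,180:470],None,fx=2.7,fy=2.7,interpolation=3))
E
python3 - <<'E'
from vis import *
from arm import board
T=dict(bar=('sq',0,-.032,.034),knob=('sq',-.032,.031,.044),short=('sq',.032,.031,.044),pine=('sl',-.03,0,.026),long=('sl',.052,0,.056))
z=np.load("top3.npz");d=z["d"];Q=cloud(d,z["K"],z["R"],z["t"])[d>0]
for n,(b,dx,dy,h) in T.items():
    x,y,a=board(b,dx,dy); c,s=np.cos(a),np.sin(a)
    L=(Q[:,:2]-[x,y])@np.array([[c,-s],[s,c]]); k=(abs(L)<[.06 if n=='bar' else .048 if n=='pine' else .026,.028]).all(1)&(Q[:,2]>(h-.008 if n in('bar','pine') else .026))&(Q[:,2]<h+.012)
    l=L[k]*1000; print(n,k.sum(),"dev from centre mm",[round(float(v),1) for v in (l.min(0)+l.max(0))/2],"extent",(np.ptp(l,axis=0)).round(1),"zmax",Q[k,2].max().round(3))
E
```

```text
grip 0.0392 40.8 [0.4446 0.0657 0.0303]
held 0.0389
TOUCH on place [ 0.48869115 -0.08463573  0.03633106]
t 26.7583
grip 0.01 39.2 [0.5451 0.0675 0.0459]
held 0.0104
TOUCH on place [ 0.5703859  -0.08024273  0.05195978]
t 32.3667
34.725
bar 569 dev from centre mm [-0.7, -1.2] extent [100.   29.4] zmax 0.043
knob 19 dev from centre mm [-0.1, -1.7] extent [7.2 7.6] zmax 0.047
short 30 dev from centre mm [-1.1, -2.5] extent [10.6  9.6] zmax 0.047
pine 551 dev from centre mm [-1.6, 1.5] extent [74.8 41.1] zmax 0.03
long 36 dev from centre mm [-2.2, 3.0] extent [10.5 10.2] zmax 0.058
```

View pics/v3.png

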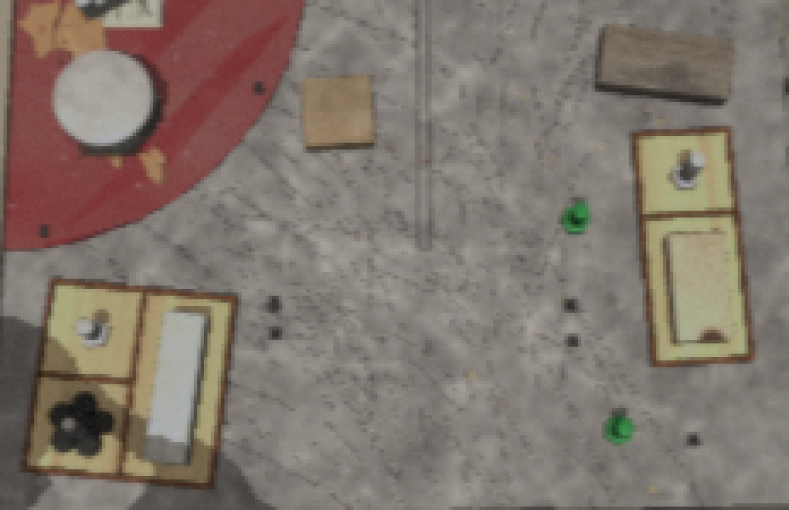

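View pics/w3.png

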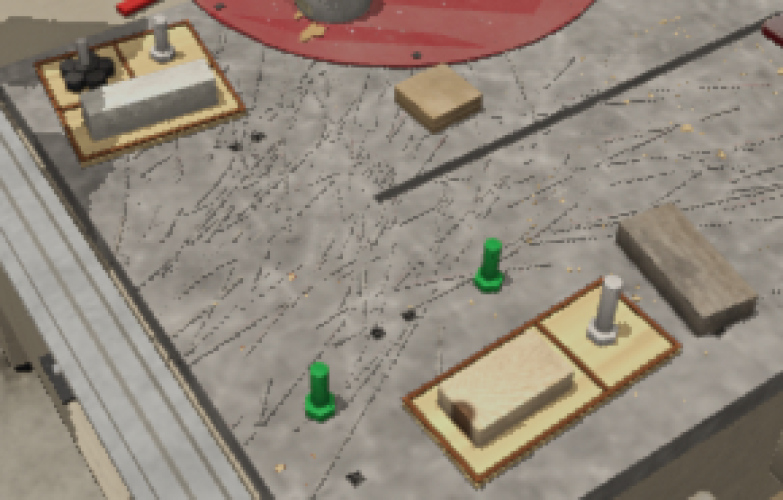

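All five parts are upright or lying flat in their compartments, within about 4 mm of centre and clear of the strips. The plywood square, the dark offcut and the green bolts have not moved.

```bash
python3 -c "
from workcell import r
print(r.finish_job())"
```

```text
the job is handed in; nothing more can be done
None
```

Both kits are made up and the job is handed in at about 35 s: the last pictures showed all five parts within about 4 mm of their compartment centres, with the plywood square, dark offcut and green bolts left in place.

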